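Take the pressure gauge off its quick coupling

ROBOT

A 6-joint arm with a two-finger parallel gripper is mounted at the origin on the work surface. World frame = base frame: x ahead of the robot, y to its left, z up, the work surface at z = 0. Lengths are in m, angles in rad, forces in N, time in s.
With the tool pointing down it reaches from about 0.25 to 0.775 m from the base axis. Payload 4 kg.
Tool frame: the origin (TCP) lies at the very end of the fingers, on their centre line; the grasp point (between the pads) lies 19 mm behind it (robot.tcp_to_grasp is the distance from the TCP to the grasp point, in m); x points along the fingers, y is the direction in which the jaws open and shut, and the axes are right-handed (so a half turn about x gives the same grasp; the last joint's range is limited). The gripper opens to 94 mm and grips with 3 to 60 N. Pads are 16 mm wide; open, the fingers measure 119 mm over their backs; the gripper's body (75 mm by 177 mm) begins 78 mm behind the grasp point.
Start: joints at [1.174, 0.087, 1.371, -0, 1.684, -0.103], TCP at [0.159, 0.526, 0.206] pointing down, gripper open.
Joint ranges: [-3.1, 3.1], [-0.76, 2.03], [0.27, 2.55], [-1.08, 4.22], [0.17, 2.65], [-2.57, 2.57]. Speed limits (rad/s): [2.79, 2.79, 3.14, 3.14, 3.14, 3.14].

INTERFACE

Orientations are given as a unit quaternion [w, x, y, z].
In Python, from plant import robot, eyes gives the robot as it stands. The module is installed in compiled form; this text tells all that it offers.
- The arm moves only by the tool arm_command, never from a script. Its argument "motion" is a list of rows, each a list of 2 entries, a list of its own where there are three numbers: the shift along the tool's x, y, z in m, then the turn about the tool's x in rad. A call has 1 to 8 rows; each row shifts and turns the commanded pose from where the row before left it, along the tool's axes as they then stand; what a row does not reach is not made up. A row lasts 1/10 s, in which the tool goes at most 50 mm and 8.59 degrees, less where a joint would pass 70% of its speed; a pose out of reach is approached as far as the arm can. A call is refused whole if a number of a shift passes 0.05 or a number of a turn 0.15, either way. A call with a gripper value outside its range is refused whole. "grip" is the finger opening in m, from 0 to 0.094, set as the call begins (left out, the last holds). The fingers move at their own pace and stop on an object; "newtons" is the grip in N (left out, the last holds). Time passes only in rows, so rows that do not move let the fingers close. It gives the time, the measured TCP pose, the force and the opening at its end, in the units of the state.
- robot.read_state(): the state, without advancing time (a new reading comes with each control period).
- eyes.get_image(name): name is "side" or "top"; returns (picture, depth): 480x640x3 uint8, blue, green, red; 480x640 float32, m along the optical axis (not along the pixel's ray), 0 where there is no reading.
- eyes.camera_model(name): a dict with "fx", "fy", "cx", "cy" (pixels), "R" (3x3) and "t" (3): a world point X has camera coordinates R X + t. Camera axes: x right, y down, z forward; pixel columns grow to the right and rows downward; lengths in m; the calibration is good to about 2 mm. A picture is of the moment at which its call begins. camera_model takes no time and is no camera call.
- robot.sign_off(): hands the job in, once; it reports no verdict.
The state is a dict: "t": time; "joint_positions": joint angles; "qvel": joint speeds; "tau": joint torques, N m; "tcp_pos": TCP position; "tool_rot": TCP orientation; "force": force on the tool from outside, world axes, zero at the start; "torque": the same for the moment, N m; "opening": finger opening in m.
Only numpy, scipy, OpenCV 4.12 (cv2) and the standard library are available. Lean on these libraries where they do the work, as an engineer would, in place of code of your own. Each camera call takes 0.05 s, during which the arm holds its last target.

TASK

The brew-pressure check is done: push the red thumb plate of the quick coupling's sprung sleeve back, away from the gauge, until the gauge pops out of its lock, then let the sleeve snap fully forward. Draw the gauge straight out along the coupling until its nipple is clear, then lay it gently on the steel tray, flat and dial up, and let go. Leave the other things where they are.

Things in the scene. Friction and masses are not known exactly. Their poses are not given: they have to be found in the camera images.
- stand: Blue test stand, fixed, base plate 260 x 100 x 10 mm. Origin: on the bench under the mouth of the brass coupling. x axis (level): the way the gauge comes out; z up. The coupling lies along x, 80 mm above the bench, behind the mouth (negative x), in a steel sleeve of 42 mm diameter. A blue block (115 mm high, 72 mm wide) stands from x = -122 to -72 mm.
- mouth (a point): Centre of the coupling's mouth, 80 mm above the bench; axes as the stand's. Behind it a lock holds the gauge. It frees it once the sleeve is back 8 to 9 mm; a damped ejector spring (9 down to 7 N) then pushes the gauge out 18 mm within half a second while the sleeve is held at 10 mm or more. There the gauge stops, unlocked, with 22 mm of nipple still in the bore.
- rail (a point): Middle of the top of the fixed aluminium rail that carries the gauge from below and on which it slides as it is drawn out: 20 mm wide, top 60 mm above the bench, from 15 to 125 mm in front of the mouth; axes as the stand's.
- sleeve (a joint): How far the sprung sleeve is pushed back (along the stand's -x), m: 0 home (forward), 0.012 fully back. Its spring gives about 4 N at home and 10 N fully back and snaps it home when let go.
- plate_face (a point): On the front face (towards the gauge, the stand's +x) of the red thumb plate that stands up from the sleeve: mid-plane, 120 mm above the bench, 8 mm behind the mouth at home; moves with the sleeve. Plate 44 mm wide, 8 mm thick, 100 to 136 mm above the bench. Push this face along the stand's -x, e.g. with shut fingers kept above the gauge (its top is 100 mm above the bench).
- gauge_block (a point): Centre of the gauge's brass block, the place to grip: 40 mm long (x), 30 mm wide (y, grip across this), 40 mm high (z, up through the dial). Gauge axes equal the stand's while coupled. Locked, this centre is 30 mm in front of the mouth, popped out 48 mm; drawn clear beyond 70 mm. Grip a few mm above centre so that the fingertips clear the tray; lying on the tray it is 30 mm above the bench.
- gauge_dial (a point): Centre of the gauge's round dial case, 64 mm diameter, 40 mm thick, white face up, flat back level with the block's underside; 50 mm to +x of the block's centre; same axes. The loose gauge weighs about 0.35 kg, centre of mass about 22 mm to +x of the block's centre.
- gauge_tip (a point): Tip of the gauge's steel nipple: 18 mm diameter, sticking out 50 mm from the block, this point 70 mm to -x of the block's centre; same axes. The whole gauge is 152 mm long.
- tray: Plain steel tray, a flat plate 200 mm (its x) x 160 mm (its y) without rim, fixed, its top 10 mm above the bench. Origin on the bench under its centre. It lies to the left or right of the stand; on the other side lies a black rubber mat of the same size, with a tamper and a funnel standing on it.
- tamper_center (a point): Steel coffee tamper, 58 mm diameter, 90 mm high, standing on the rubber mat; this point is half-way up. To be left alone.
- funnel_center (a point): Aluminium dosing funnel like a cup, 68 mm diameter, 50 mm high, standing on the rubber mat; this point is half-way up. To be left alone.
- portafilter_center (a point): Steel portafilter, basket 68 mm diameter, 45 mm high, with a dark wooden handle, its end 190 mm out along its y axis, lying beyond the stand; this point is the middle of the basket. To be left alone.
- cup_center (a point): White mug, 72 mm diameter, 60 mm high, half-way up. To be left alone.
- pitcher_center (a point): Steel milk pitcher, 80 mm diameter, 100 mm high, half-way up. To be left alone.
- jar_center (a point): Amber glass jar, 84 mm diameter, 130 mm high, half-way up. To be left alone.
- syrup_center (a point): Green glass bottle, 68 mm diameter, 200 mm high, half-way up. To be left alone.
There are look-alikes about, which are no part of the job. What is shaped like the part that bears gauge_block but blue is not meant.

How it is judged:
By the outcome, as a careful person would: the job done as asked, in the order asked, and still so for the second after the job is handed in, with the robot touching nothing.
It also fails if it takes over 48 s, if anything falls off the work surface, if the arm or the gripper's body presses on something with over 40 N, if the wrist force passes 120 N, or if a joint passes its speed limit or range.

## Working session

There is one attempt and no reset: what is moved stays moved. The work goes in short steps, Python scripts to look and compute and a tool call to move; the robot and the scene stay as the last step left them, time stands still between calls to the robot, and variables do not carry over. Pictures are saved under pics/ and viewed, and the job is handed in when it is done.

Besides the shell and the picture viewer there is one more tool, called as name([rows], argument=value, ...), one row to a line, values as JSON. arm_command: Moves the arm, as the interface text tells. Its arguments: {"type":"object","properties":{"motion":{"type":"array"},"grip":{"type":"number"},"newtons":{"type":"number"}},"required":["motion"]}

```bash
mkdir -p pics; python3 - <<'E'
from plant import robot, eyes
import cv2,numpy as np
for n in("side","top"):
    p,d=eyes.get_image(n); cv2.imwrite(f"pics/{n}0.png",p); np.savez(f"{n}0.npz",p=p,d=d)
    m=eyes.camera_model(n); print(n,{k:np.round(v,4).tolist() for k,v in m.items()})
s=robot.read_state(); print({k:np.round(v,4).tolist() for k,v in s.items()}); print(robot.tcp_to_grasp)
E
```

```text
side {'fx': 562.0638, 'fy': 562.0638, 'cx': 308.6322, 'cy': 235.6207, 'R': [[0.8445, -0.5355, 0.0019], [-0.336, -0.5327, -0.7768], [0.417, 0.6554, -0.6298]], 't': [-0.4828, 0.2879, 1.1828]}
top {'fx': 462.2447, 'fy': 462.2447, 'cx': 320.1605, 'cy': 245.4491, 'R': [[0.0091, -1.0, -0.0024], [-0.9913, -0.0087, -0.1311], [0.1311, 0.0036, -0.9914]], 't': [0.014, 0.5808, 1.2918]}
{'t': 0.1, 'joint_positions': [1.1739, 0.0879, 1.3721, -0.0, 1.6836, -0.1031], 'qvel': [-0.0014, -0.0011, -0.0025, 0.0004, -0.0006, -0.0011], 'tau': [0.0028, -34.1253, -30.3301, 0.0721, 0.0305, -0.0001], 'tcp_pos': [0.1591, 0.526, 0.2044], 'tool_rot': [0.6993, 0.1028, 0.6997, -0.1042], 'force': [0.7438, 0.4786, 0.339], 'torque': [-0.0042, 0.0069, 0.0605], 'opening': 0.0938}
0.0188
```

View pics/side0.png

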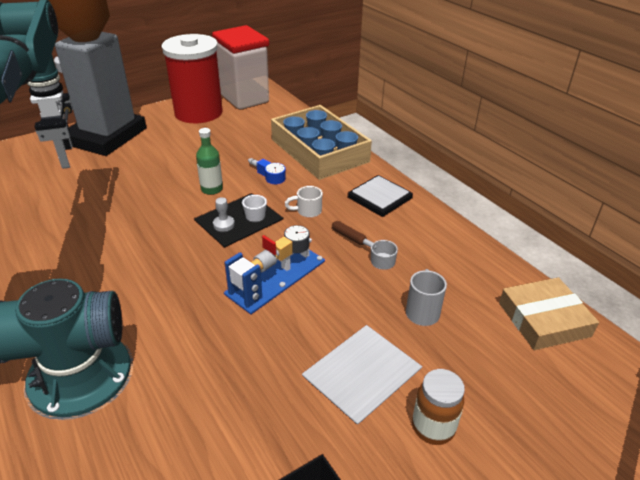

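View pics/top0.png

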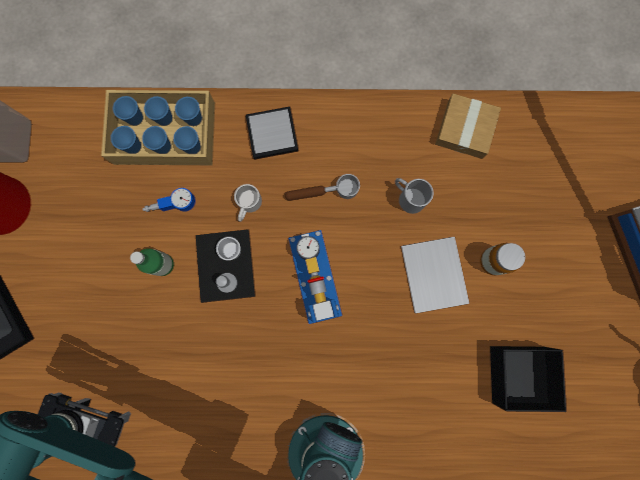

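The top view shows the stand near (315,277) with the dial at (308,246) and the red plate at (317,283). The tray is at (435,274) and the mat with tamper and funnel at (225,265). The blue look-alike is at (175,200). Next I'll measure these.

```bash
cat > h.py <<'E'
import numpy as np, cv2
from plant import robot, eyes
def ray(cam,uv,z):
    m=eyes.camera_model(cam); R=np.array(m['R']);t=np.array(m['t'])
    uv=np.atleast_2d(uv).astype(float)
    d=np.c_[(uv[:,0]-m['cx'])/m['fx'],(uv[:,1]-m['cy'])/m['fy'],np.ones(len(uv))]@R
    c=-R.T@t; return c+d*((z-c[2])/d[:,2])[:,None]
def cloud(cam,D):
    m=eyes.camera_model(cam); R=np.array(m['R']);t=np.array(m['t'])
    v,u=np.mgrid[:480,:640]
    P=np.stack([(u-m['cx'])/m['fx']*D,(v-m['cy'])/m['fy']*D,D],-1)
    return (P-t)@R
def proj(cam,X):
    m=eyes.camera_model(cam); q=np.atleast_2d(X)@np.array(m['R']).T+np.array(m['t'])
    return np.c_[m['fx']*q[:,0]/q[:,2]+m['cx'],m['fy']*q[:,1]/q[:,2]+m['cy']]
E
python3 - <<'E'
from h import *
for cam,box in(("top",(285,225,350,330)),("side",(220,215,335,315))):
    f=np.load(cam+"0.npz");p=f['p'];C=cloud(cam,f['d']);hsv=cv2.cvtColor(p,cv2.COLOR_BGR2HSV)
    x0,y0,x1,y1=box
    big=cv2.resize(p[y0:y1,x0:x1],None,fx=6,fy=6,interpolation=cv2.INTER_CUBIC)[:600,:800]; cv2.imwrite(f"pics/{cam}_z0.png",big)
    W=np.zeros((480,640),bool);W[y0:y1,x0:x1]=1
    H,S,V=hsv[...,0],hsv[...,1],hsv[...,2]
    for n,M,zr in(("red",((H<6)|(H>174))&(S>170)&(V>60),(.125,.145)),("brass",(H>14)&(H<28)&(S>120)&(V>120),(.09,.11)),("white",(S<40)&(V>180),(.09,.11)),("whiteblk",(S<60)&(V>150),(.108,.125)),("blue",(H>100)&(H<125)&(S>120),(.0,.02))):
        K=M&W&(C[...,2]>zr[0])&(C[...,2]<zr[1]); q=C[K]
        if len(q)<5: print(cam,n,len(q));continue
        v,u=np.nonzero(K); r=cv2.minAreaRect(q[:,:2].astype(np.float32)*1000)
        print(cam,n,len(q),"px",u.mean().round(1),v.mean().round(1),"mean",q.mean(0).round(4),"rect",np.round(r[0],1),np.round(r[1],1),round(r[2],1))
f=np.load("top0.npz");p=f['p'];C=cloud("top",f['d']);hsv=cv2.cvtColor(p,cv2.COLOR_BGR2HSV)
K=np.zeros((480,640),np.uint8);K[230:320,395:475]=((hsv[...,1]<60)&(hsv[...,2]>120))[230:320,395:475]
cs=max(cv2.findContours(K,0,2)[0],key=cv2.contourArea);X=ray("top",cs[:,0],.01)
print("tray",cv2.minAreaRect((X[:,:2]*1000).astype(np.float32)),C[K>0].mean(0))
E
```

```text
top red 43 px 315.0 279.3 mean [0.4776 0.0316 0.1344] rect [477.8  31.5] [ 7.7 38.4] 14.7
top brass 209 px 314.1 273.6 mean [0.4954 0.0347 0.0972] rect [479.2  30.3] [122.2  27.8] 14.7
top white 474 px 315.5 280.6 mean [0.477  0.0309 0.1019] rect [484.5  32. ] [222.9  50.5] 14.5
top whiteblk 12 px 319.5 311.5 mean [0.3932 0.019  0.11  ] rect [399.8  13.9] [29.6 48.2] 30.0
top blue 1314 px 313.8 274.2 mean [0.5003 0.0372 0.0089] rect [494.9  35.3] [257.6  98.2] 14.3
side red 72 px 268.5 240.6 mean [0.4766 0.0263 0.1316] rect [476.9  26.3] [10.5 44.9] 10.2
side brass 186 px 278.6 246.1 mean [0.5068 0.0327 0.0967] rect [483.3  29.5] [117.1  34.3] 15.5
side white 615 px 268.1 250.2 mean [0.4783 0.0293 0.1006] rect [487.1  27.6] [233.3  66.8] 15.7
side whiteblk 15 px 249.8 268.0 mean [ 0.4043 -0.0154  0.1122] rect [402.8 -10.7] [45.8 18.9] 5.9
side blue 1742 px 277.1 280.0 mean [0.4901 0.0144 0.0088] rect [494.3  28.8] [260.2  96.6] 13.9
tray ((502.9178771972656, -315.12396240234375), (198.76124572753906, 160.04539489746094), 10.713756561279297) [ 0.50155933 -0.31425787  0.01420575]
```

```bash
ls pics
```

```text
side0.png
side_z0.png
top0.png
top_z0.png
```

View pics/top_z0.png

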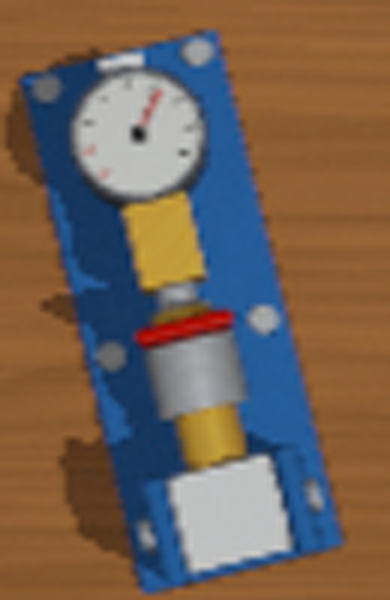

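View pics/side_z0.png

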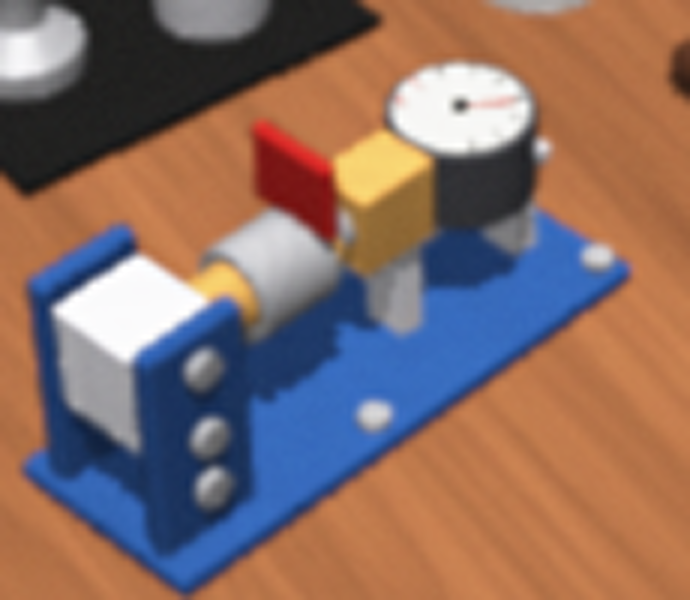

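```bash
python3 - <<'E'
from h import *
f=np.load("top0.npz");p=f['p'];C=cloud("top",f['d']);hsv=cv2.cvtColor(p,cv2.COLOR_BGR2HSV)
H,S,V=hsv[...,0],hsv[...,1],hsv[...,2]
def rep(n,K,z):
    K=K.astype(np.uint8); cs=max(cv2.findContours(K,0,1)[0],key=cv2.contourArea)
    X=ray("top",cs[:,0],z)[:,:2]*1000; 
    print(n,"circ",np.round(cv2.minEnclosingCircle(X.astype(np.float32))[0],1),np.round(cv2.minEnclosingCircle(X.astype(np.float32))[1],1),"rect",cv2.minAreaRect(X.astype(np.float32)),"median z",np.median(C[...,2][K>0]))
W=np.zeros((480,640),bool);W[228:264,290:325]=1
rep("dial h",W&(C[...,2]>.085)&~((H>14)&(H<28)&(S>120)),.1)
W[:]=0;W[228:264,290:325]=1
rep("dial white",W&(S<60)&(V>170),.1)
W[:]=0;W[255:278,300:330]=1
rep("brass",W&(H>14)&(H<28)&(S>120)&(V>120)&(C[...,2]>.09),.1)
W[:]=0;W[274:286,300:335]=1
rep("red",W&((H<6)|(H>174))&(S>170)&(C[...,2]>.12),.136)
E
```

```text
dial h circ [565.3  52.3] 33.6 rect ((567.9612426757812, 52.27436828613281), (60.82065200805664, 60.37199401855469), 0.5402114987373352) median z 0.09934707780381251
dial white circ [567.9  53.2] 26.9 rect ((567.9170532226562, 53.62278747558594), (49.75870895385742, 52.122745513916016), 0.5061205625534058) median z 0.09957926336815587
brass circ [519.9  40.8] 22.3 rect ((519.1384887695312, 40.89059829711914), (38.5147819519043, 27.805999755859375), 14.621711730957031) median z 0.09865379753040265
red circ [478.3  31.6] 19.2 rect ((477.6459045410156, 31.450279235839844), (7.673353672027588, 38.38315963745117), 14.536299705505371) median z 0.13444690534160983
```

Top view: the block is locked at (519,41) mm, the dial at (568,53) and the red plate at (478,31.5). Spacings are 42.5 and 93 mm against 42 and 92 expected, and the heights match too. The mouth comes to about (0.490, 0.0337) with the axis at 14.4°. Next I'll work out the first move.

```bash
cat >> h.py <<'E'
from scipy.spatial.transform import Rotation as Ro
A=np.deg2rad(14.4); a=np.array([np.cos(A),np.sin(A),0]); n=np.array([-np.sin(A),np.cos(A),0]); MOUTH=np.array([.490,.0337,0])
def st(x,y,z): return MOUTH+a*x+n*y+np.array([0,0,z])
def RT(s):
    q=s['tool_rot']; return Ro.from_quat([q[1],q[2],q[3],q[0]]).as_matrix()
def show(s=None):
    s=s or robot.read_state(); R=RT(s); d=s['tcp_pos']-MOUTH
    print("t",round(s['t'],2),"stand tcp",np.round([d@a,d@n,d[2]],4),"F(stand)",np.round([np.array(s['force'])@a,np.array(s['force'])@n,s['force'][2]],1),"open",round(s['opening'],4))
    print("tool x,y,z axes:",np.round(R.T,3).tolist())
    for k in(0,1):
        print("yaw of tool y vs n deg",np.round(np.rad2deg(np.arctan2(R[:,1]@a,R[:,1]@n)),2)); break
    return s,R
E
python3 - <<'E'
from h import *
s,R=show()
# after turn th about tool x so that tool y // n
for sg in(1,-1):
    th=np.arctan2((sg*n)@R[:,2],(sg*n)@R[:,1]); R2=R@Ro.from_rotvec([th,0,0]).as_matrix()
    print("turn",th,"axes",R2.T.round(3).tolist(),"shift after",(R2.T@(st(.03,0,.206)-s['tcp_pos'])).round(4))
# other things
for nm,uv,z in(("jar",(510,257),.13),("pitcher",(416,194),.1),("syrup",(137,258),.2),("cup",(246,196),.06)): print(nm,ray("top",uv,z).round(3))
E
```

```text
t 0.1 stand tcp [-0.1981  0.5591  0.2044] F(stand) [0.8 0.3 0.3] open 0.0938
tool x,y,z axes: [[-0.001, -0.002, -1.0], [0.29, 0.957, -0.002], [0.957, -0.29, -0.0]]
yaw of tool y vs n deg 31.23
turn -0.5451327809269916 axes [[-0.001, -0.002, -1.0], [-0.249, 0.969, -0.002], [0.969, 0.249, -0.001]] shift after [-0.001  -0.5591  0.2281]
turn 2.5964598726628014 axes [[-0.001, -0.002, -1.0], [0.249, -0.969, 0.002], [-0.969, -0.249, 0.001]] shift after [-0.001   0.5591 -0.2281]
jar [[ 0.542 -0.487  0.13 ]]
pitcher [[ 0.719 -0.246  0.1  ]]
syrup [[0.523 0.479 0.2  ]]
cup [[0.719 0.233 0.06 ]]
```

arm_command([
  [[0,0,0.03],-0.136],
  [[0,0,0.03],-0.136],
  [[0,0,0.03],-0.136],
  [[0,0,0.03],-0.137],
  [[0,-0.03,0.03],0],
  [[0,-0.035,0.02],0],
  [[0,-0.035,0.02],0],
  [[0,-0.035,0.02],0],
], grip=0)

```text
t: 0.9
tcp_pos: [0.3989, 0.4061, 0.2047]
tool_rot: [0.701, -0.089, 0.702, 0.088]
force: [0.1, 0.9, 0.3]
opening: 0.0336
```

arm_command([
  [[0,-0.035,0.0],0],
  [[0,-0.04,0],0],
  [[0,-0.04,0],0],
  [[0,-0.04,0],0],
  [[0,-0.04,0],0],
  [[0,-0.04,0],0],
  [[0,-0.03,0],0],
  [[0,0,0],0],
])

```text
t: 1.7
tcp_pos: [0.4645, 0.1476, 0.2049]
tool_rot: [0.701, -0.087, 0.702, 0.086]
force: [-0.4, 0.2, -0.4]
opening: 0.0003
```

```bash
python3 - <<'E'
from h import *
show()
E
```

```text
t 1.7 stand tcp [0.0036 0.1167 0.2049] F(stand) [-0.4  0.3 -0.4] open 0.0003
tool x,y,z axes: [[-0.001, -0.001, -1.0], [-0.244, 0.97, -0.001], [0.97, 0.244, -0.001]]
yaw of tool y vs n deg 0.3
```

arm_command([
  [[0,-0.035,0.008],-0.005],
  [[0,-0.035,0.007],0],
  [[0,-0.03,0.007],0],
  [[0.02,-0.0167,0],0],
  [[0.03,0,0],0],
  [[0.03,0,0],0],
  [[0.014,0,0],0],
  [[0,0,0],0],
])

```text
t: 2.5
tcp_pos: [0.5128, 0.0442, 0.1087]
tool_rot: [0.699, -0.09, 0.703, 0.091]
force: [0.3, 0.8, 0.1]
opening: 0.0006
```

```bash
python3 - <<'E'
from h import *
show()
p,d=eyes.get_image("side");cv2.imwrite("pics/s1.png",cv2.resize(p[190:330,190:350],None,fx=4,fy=4))
E
```

```text
t 2.5 stand tcp [0.0247 0.0045 0.1087] F(stand) [0.5 0.7 0.1] open 0.0006
tool x,y,z axes: [[-0.006, 0.001, -1.0], [-0.254, 0.967, 0.002], [0.967, 0.254, -0.006]]
yaw of tool y vs n deg -0.33
```

View pics/s1.png

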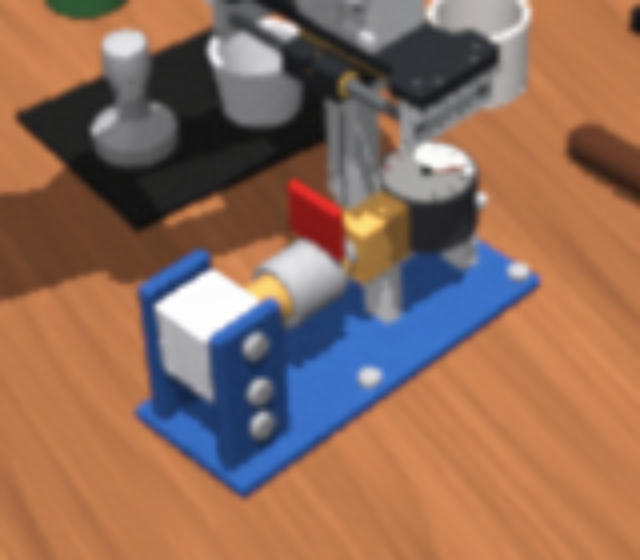

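The shut fingers stand above the brass block, at about (375,190) in the crop, in front of the red plate. Now I'll approach it.

arm_command([
  [[0,-0.004,-0.006],0],
  [[0,0,-0.006],0],
  [[0,0,-0.005],0],
  [[0,0,-0.003],0],
  [[0,0,-0.003],0],
  [[0,0,-0.003],0],
  [[0,0,0],0],
])

```text
t: 3.25
tcp_pos: [0.4918, 0.0331, 0.112]
tool_rot: [0.703, -0.09, 0.7, 0.09]
force: [4.5, 0.8, -0.5]
opening: 0.0003
```

```bash
python3 - <<'E'
from h import *
show()
E
```

```text
t 3.25 stand tcp [ 0.0016 -0.001   0.112 ] F(stand) [ 4.6 -0.3 -0.5] open 0.0003
tool x,y,z axes: [[0.004, 0.001, -1.0], [-0.253, 0.967, -0.0], [0.967, 0.253, 0.004]]
yaw of tool y vs n deg -0.27
```

Contact: 4.6 N, matching the spring's home force. Now I'll push.

arm_command([
  [[0,0,-0.003],0],
  [[0,0,-0.003],0],
  [[0,0,-0.003],0],
  [[0,0,-0.001],0],
  [[0,0,0],0],
])

```text
t: 3.75
tcp_pos: [0.4836, 0.0311, 0.112]
tool_rot: [0.704, -0.09, 0.699, 0.091]
force: [8.0, 2.3, -3.5]
opening: 0.0006
```

```bash
python3 - <<'E'
from h import *
show()
p,d=eyes.get_image("side");cv2.imwrite("pics/s2.png",cv2.resize(p[190:330,190:350],None,fx=4,fy=4))
E
```

```text
t 3.75 stand tcp [-0.0069 -0.001   0.112 ] F(stand) [ 8.3  0.3 -3.5] open 0.0006
tool x,y,z axes: [[0.007, 0.002, -1.0], [-0.253, 0.967, -0.0], [0.967, 0.253, 0.007]]
yaw of tool y vs n deg -0.28
```

View pics/s2.png

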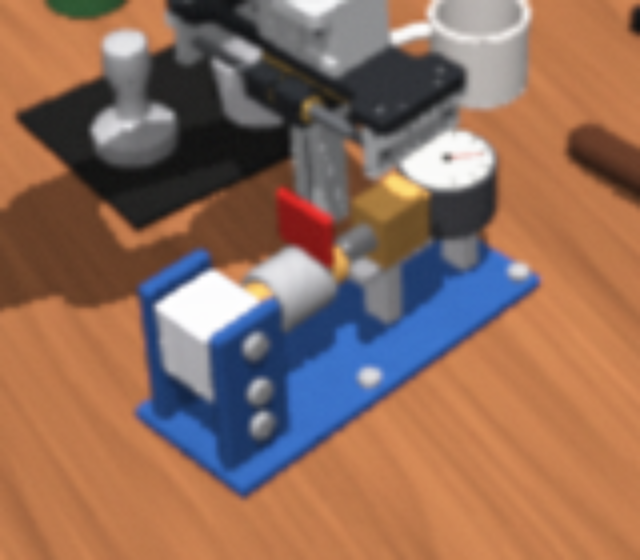

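The plate has moved back, and the gauge is already moving out: its block has shifted to about (390,225) and the nipple is visible. I'll push slightly further and hold so it pops fully.

arm_command([
  [[0,0,-0.002],0],
  [[0,0,-0.001],0],
  [[0,0,0],0],
  [[0,0,0],0],
  [[0,0,0],0],
  [[0,0,0],0],
  [[0,0,0],0],
])

```text
t: 4.5
tcp_pos: [0.4812, 0.0305, 0.112]
tool_rot: [0.704, -0.09, 0.699, 0.091]
force: [8.9, 1.9, -3.8]
opening: 0.0
```

```bash
cat > gm.py <<'E'
from h import *
def gauge(tag):
    p,d=eyes.get_image("top");C=cloud("top",d);hsv=cv2.cvtColor(p,cv2.COLOR_BGR2HSV);H,S,V=hsv[...,0],hsv[...,1],hsv[...,2]
    d_=C[...,:2]-MOUTH[:2]; sx=d_@a[:2]; sy=d_@n[:2]
    W=(np.abs(sy)<.06)&(sx>-.03)&(sx<.17)
    for nm,K,z in(("dial",W&(sx>.03)&(S<60)&(V>130)&(np.abs(C[...,2]-.1)<.01),.1),("brass",W&(sx>0.005)&(H>14)&(H<28)&(S>120)&(np.abs(C[...,2]-.1)<.01),.1),("red",W&((H<6)|(H>174))&(S>150)&(C[...,2]>.12),.136)):
        cs=cv2.findContours(K.astype(np.uint8),0,1)[0]
        if not cs: print(nm,"none");continue
        X=ray("top",max(cs,key=cv2.contourArea)[:,0],z)[:,:2]*1000; r=cv2.minAreaRect(X.astype(np.float32))
        c=np.array(r[0])/1000-MOUTH[:2]; print(nm,"stand x,y mm",(c@a[:2]*1000).round(1),(c@n[:2]*1000).round(1),np.round(r[1],1))
    cv2.imwrite(f"pics/{tag}t.png",cv2.resize(p[210:340,270:370],None,fx=4,fy=4))
    q,d=eyes.get_image("side");cv2.imwrite(f"pics/{tag}s.png",cv2.resize(q[190:330,190:350],None,fx=4,fy=4))
E
python3 - <<'E'
from gm import *
show();gauge("a3")
E
```

```text
t 4.5 stand tcp [-0.0093 -0.001   0.112 ] F(stand) [ 9.1 -0.4 -3.8] open 0.0
tool x,y,z axes: [[0.008, 0.002, -1.0], [-0.254, 0.967, 0.0], [0.967, 0.254, 0.008]]
yaw of tool y vs n deg -0.29
dial stand x,y mm 101.6 -1.0 [47.2 55. ]
brass none
red none
```

View pics/a3s.png

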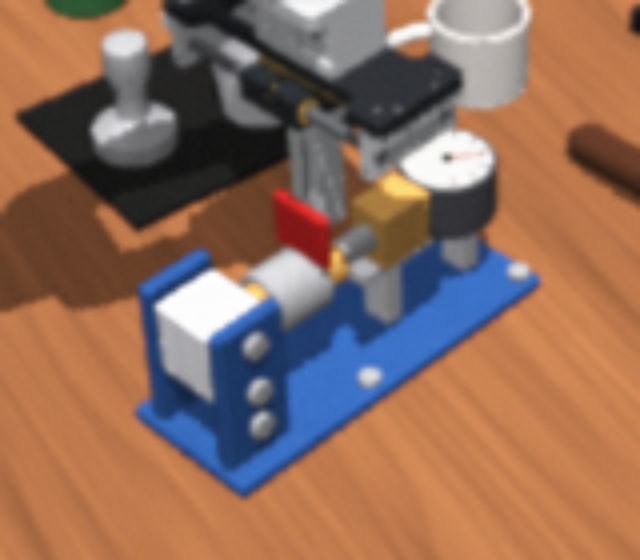

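The gauge is fully popped: the dial sits at about 100 mm, with the near part occluded, and the nipple shows. I'll release the sleeve, lift, and open.

arm_command([
  [[0,0,0.012],0],
  [[0,0,0.014],0],
  [[-0.01,0,0],0],
  [[-0.03,0,0],0],
  [[-0.03,0,0],0],
  [[-0.02,0,0.005],0],
  [[0,0,0],0],
])

```text
t: 5.3
tcp_pos: [0.5093, 0.0372, 0.2058]
tool_rot: [0.704, -0.091, 0.699, 0.09]
force: [-0.2, 0.3, 0.5]
opening: 0.0006
```

arm_command([
  [[0,0,0.015],0.005],
  [[0,0,0.01],0],
  [[0,0,0],0],
  [[0,0,0],0],
], grip=0.062, newtons=40)

```text
t: 5.7
tcp_pos: [0.5314, 0.0437, 0.2003]
tool_rot: [0.701, -0.089, 0.703, 0.089]
force: [0.5, 1.1, -0.5]
opening: 0.0292
```

```bash
python3 - <<'E'
from gm import *
show();gauge("a4")
E
```

```text
t 5.7 stand tcp [ 0.0425 -0.0006  0.2003] F(stand) [ 0.8  0.9 -0.5] open 0.0292
tool x,y,z axes: [[-0.003, -0.0, -1.0], [-0.249, 0.969, 0.001], [0.969, 0.249, -0.003]]
yaw of tool y vs n deg -0.0
dial none
brass stand x,y mm 30.2 0.7 [ 4.2 25.7]
red stand x,y mm -12.5 0.9 [ 7.7 38.4]
```

View pics/a4s.png

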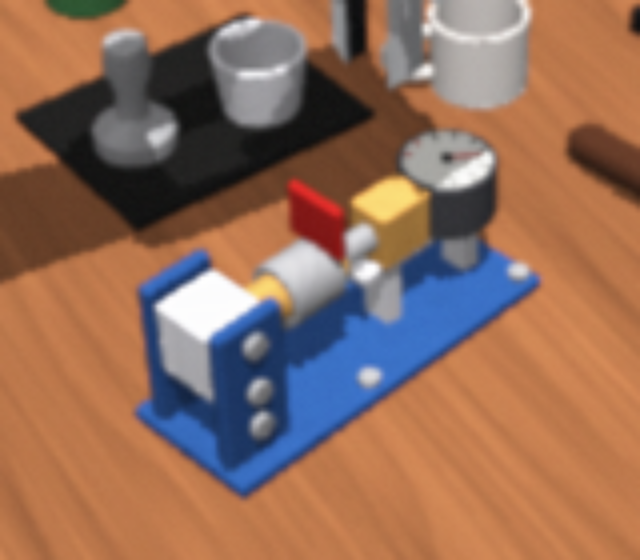

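View pics/a4t.png

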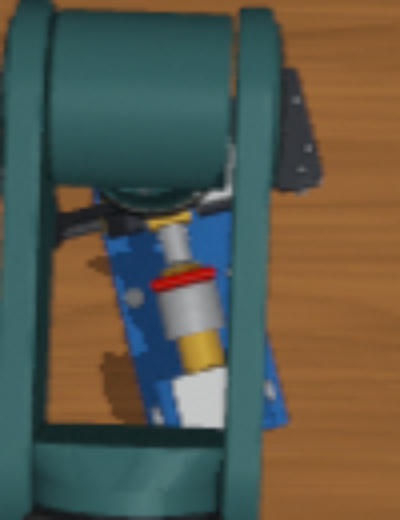

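Side view: the sleeve is home (red plate at -12.5 mm, as at the start) and the gauge is popped, with its block at (390,225). Next I'll descend over the block.

arm_command([
  [[0.02,0,0.01],0],
  [[0.02,0,0],0],
  [[0.02,0,0],0],
  [[0.01,0,0],0],
  [[0,0,0],0],
])

```text
t: 6.3
tcp_pos: [0.5404, 0.0462, 0.1296]
tool_rot: [0.7, -0.088, 0.703, 0.089]
force: [-0.4, 0.6, -0.0]
opening: 0.0617
```

```bash
python3 - <<'E'
from gm import *
show();gauge("a5")
E
```

```text
t 6.3 stand tcp [ 0.0519 -0.0005  0.1296] F(stand) [-0.2  0.7 -0. ] open 0.0617
tool x,y,z axes: [[-0.004, 0.0, -1.0], [-0.249, 0.969, 0.001], [0.969, 0.249, -0.004]]
yaw of tool y vs n deg 0.01
dial none
brass stand x,y mm 31.6 0.4 [ 7.3 26.5]
red stand x,y mm -12.5 0.9 [ 7.7 38.4]
```

View pics/a5s.png

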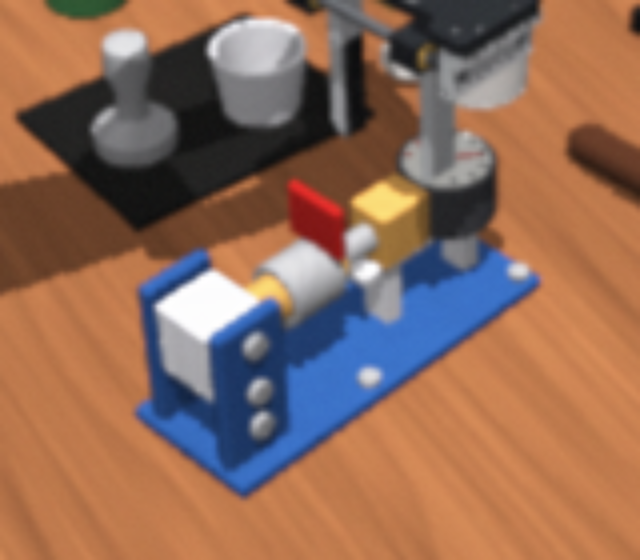

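arm_command([
  [[0.02,0.0,0],0],
  [[0.02,0,0],0],
  [[0.015,0,0],0],
  [[0.007,0,0],0],
  [[0,0,0],0],
])

```text
t: 6.9
tcp_pos: [0.5415, 0.0462, 0.0689]
tool_rot: [0.701, -0.088, 0.702, 0.089]
force: [0.0, -0.1, 0.3]
opening: 0.0622
```

```bash
python3 - <<'E'
from gm import *
show();gauge("a6")
E
```

```text
t 6.9 stand tcp [ 0.053  -0.0007  0.0689] F(stand) [ 0.  -0.1  0.3] open 0.0622
tool x,y,z axes: [[-0.001, 0.0, -1.0], [-0.249, 0.969, 0.0], [0.969, 0.249, -0.001]]
yaw of tool y vs n deg 0.01
dial none
brass stand x,y mm 29.3 11.0 [0.  5.5]
red stand x,y mm -12.5 -0.4 [ 7.7 40.9]
```

View pics/a6s.png

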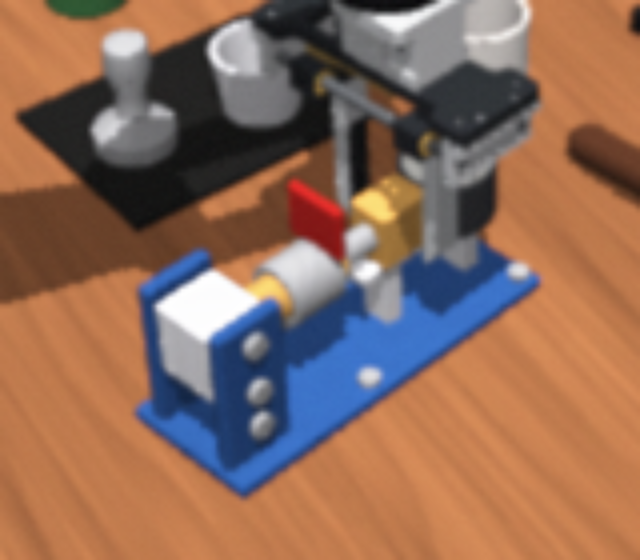

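The fingers straddle the block. I'll close gently, then firmly.

arm_command([
  [[0.002,0,0],0],
  [[0,0,0],0],
  [[0,0,0],0],
  [[0,0,0],0],
  [[0,0,0],0],
  [[0,0,0],0],
  [[0,0,0],0],
  [[0,0,0],0],
], grip=0.01, newtons=10)

```text
t: 7.8
tcp_pos: [0.542, 0.0463, 0.0677]
tool_rot: [0.702, -0.089, 0.701, 0.089]
force: [-0.4, -0.1, 1.9]
opening: 0.0301
```

arm_command([
  [[0,0,0],0],
  [[0,0,0],0],
], newtons=45)

```text
t: 8.0
tcp_pos: [0.542, 0.0464, 0.0677]
tool_rot: [0.702, -0.089, 0.701, 0.089]
force: [-0.8, 0.1, 2.0]
opening: 0.0296
```

```bash
python3 - <<'E'
from gm import *
show()
E
```

```text
t 8.0 stand tcp [ 0.0535 -0.0006  0.0677] F(stand) [-0.7  0.3  2. ] open 0.0296
tool x,y,z axes: [[0.0, 0.0, -1.0], [-0.249, 0.969, 0.0], [0.969, 0.249, 0.0]]
yaw of tool y vs n deg 0.0
```

Gripped at 30 mm, which matches the block. I'll draw it straight out.

arm_command([
  [[0,0,0.004],0],
  [[0,0,0.006],0],
  [[0,0,0.008],0],
  [[0,0,0.008],0],
  [[0,0,0.008],0],
  [[0,0,0.008],0],
  [[0,0,0.004],0],
  [[0,0,0],0],
])

```text
t: 8.8
tcp_pos: [0.5858, 0.0571, 0.0678]
tool_rot: [0.701, -0.089, 0.702, 0.088]
force: [-4.2, -0.4, 5.9]
opening: 0.0295
```

```bash
python3 - <<'E'
from gm import *
show();gauge("a7")
E
```

```text
t 8.8 stand tcp [ 0.0986 -0.0012  0.0678] F(stand) [-4.1  0.6  5.9] open 0.0295
tool x,y,z axes: [[-0.003, -0.001, -1.0], [-0.248, 0.969, -0.001], [0.969, 0.248, -0.003]]
yaw of tool y vs n deg 0.02
dial stand x,y mm 37.9 0.4 [0. 0.]
brass stand x,y mm 76.4 -1.7 [ 8.  27.5]
red stand x,y mm -12.5 3.8 [ 7.7 32.6]
```

View pics/a7s.png

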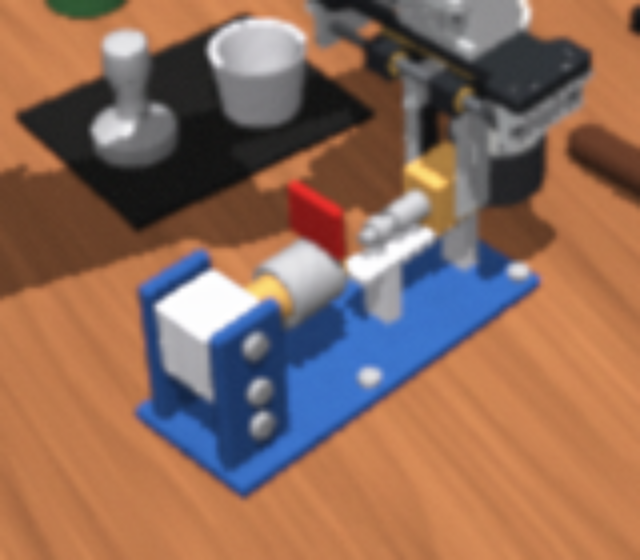

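The nipple is clear of the mouth, with the block at about 92 mm and the tip seen at (370,232). The sleeve is home. I'll lift.

arm_command([
  [[-0.005,0,0],0],
  [[-0.015,0,0],0],
  [[-0.02,0,0],0],
  [[-0.025,0,0],0],
  [[-0.025,0,0],0],
  [[-0.015,0,0],0.065],
  [[0,0,0],0],
])

```text
t: 9.6
tcp_pos: [0.5884, 0.0578, 0.1762]
tool_rot: [0.707, -0.066, 0.702, 0.066]
force: [0.6, 0.8, -3.1]
opening: 0.0298
```

```bash
python3 - <<'E'
from gm import *
s,R=show(); print((R.T@(np.array([.503,-.315,.15])-s['tcp_pos'])).round(4), np.rad2deg(np.arctan2(R[1,2],R[0,2])))
q,d=eyes.get_image("side");cv2.imwrite("pics/a8s.png",cv2.resize(q[150:310,190:390],None,fx=4,fy=4))
E
```

```text
t 9.6 stand tcp [ 0.1013 -0.0012  0.1762] F(stand) [ 0.8  0.6 -3.1] open 0.0298
tool x,y,z axes: [[0.007, 0.0, -1.0], [-0.185, 0.983, -0.001], [0.983, 0.185, 0.007]]
yaw of tool y vs n deg 3.72
[ 0.0255 -0.3505 -0.1531] 10.675707545856552
```

View pics/a8s.png

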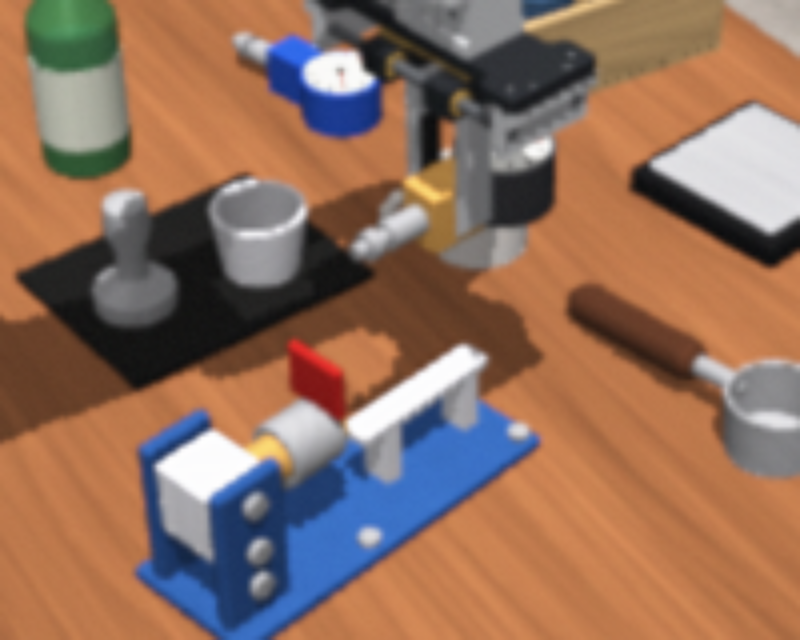

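The gauge is held level, well above the rail. I'll carry it to the tray.

arm_command([
  [[0,-0.015,-0.006],0],
  [[0,-0.03,-0.013],0],
  [[0,-0.035,-0.015],0],
  [[0,-0.035,-0.015],0],
  [[0,-0.035,-0.015],0],
  [[0,-0.035,-0.016],0],
  [[0,-0.035,-0.016],0],
  [[0,-0.035,-0.016],0],
])

```text
t: 10.45
tcp_pos: [0.5214, -0.2157, 0.1704]
tool_rot: [0.703, -0.065, 0.705, 0.066]
force: [0.7, 0.2, -3.4]
opening: 0.0297
```

arm_command([
  [[0,-0.035,-0.016],0],
  [[0,-0.03,-0.013],0],
  [[0,-0.02,-0.008],0],
  [[0,-0.0105,-0.004],0],
  [[0,0,0],0],
  [[0,0,0],0],
])

```text
t: 11.05
tcp_pos: [0.5006, -0.3144, 0.1716]
tool_rot: [0.704, -0.065, 0.704, 0.067]
force: [0.4, 0.3, -4.1]
opening: 0.0298
```

```bash
python3 - <<'E'
from gm import *
s,R=show(); print(s['tcp_pos'],(R.T@(np.array([.503,-.315,.0185])-s['tcp_pos'])).round(4), np.rad2deg(np.arctan2(R[1,2],R[0,2])))
q,d=eyes.get_image("side");cv2.imwrite("pics/a9s.png",cv2.resize(q[270:470,280:480],None,fx=3,fy=3))
E
```

```text
t 11.05 stand tcp [-0.0763 -0.3398  0.1716] F(stand) [ 0.4  0.2 -4.1] open 0.0298
tool x,y,z axes: [[-0.001, 0.002, -1.0], [-0.185, 0.983, 0.002], [0.983, 0.185, -0.001]]
yaw of tool y vs n deg 3.71
[ 0.50063415 -0.31436653  0.17160301] [ 0.1531 -0.0014  0.0023] 10.688713962324364
```

View pics/a9s.png

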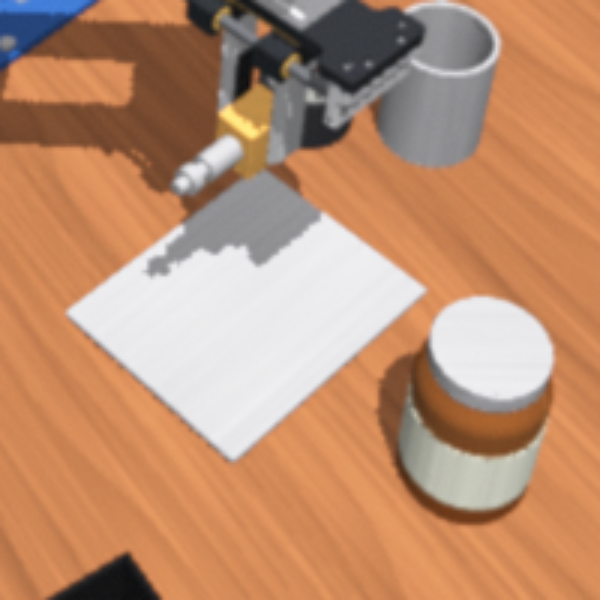

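The gauge is above the tray and clear of the pitcher and jar. I'll descend.

arm_command([
  [[0.02,-0.001,0.002],0],
  [[0.03,0,0],0],
  [[0.03,0,0],0],
  [[0.03,0,0],0],
  [[0.02,0,0],0],
  [[0.01,0,0],0],
  [[0,0,0],0],
  [[0,0,0],0],
])

```text
t: 11.9
tcp_pos: [0.5041, -0.3157, 0.0337]
tool_rot: [0.705, -0.067, 0.703, 0.066]
force: [-0.2, -0.3, -2.6]
opening: 0.0298
```

```bash
python3 - <<'E'
from gm import *
s,R=show(); print(s['tcp_pos'])
q,d=eyes.get_image("side");cv2.imwrite("pics/a10s.png",cv2.resize(q[270:470,280:480],None,fx=3,fy=3))
E
```

```text
t 11.9 stand tcp [-0.0733 -0.3419  0.0337] F(stand) [-0.3 -0.2 -2.6] open 0.0298
tool x,y,z axes: [[0.002, -0.001, -1.0], [-0.186, 0.983, -0.001], [0.983, 0.186, 0.001]]
yaw of tool y vs n deg 3.68
[ 0.50405881 -0.31566156  0.03367608]
```

View pics/a10s.png

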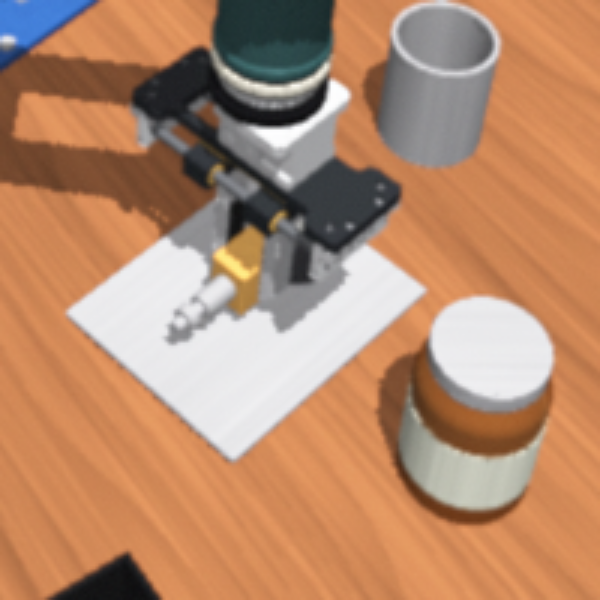

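arm_command([
  [[0.004,0,0],0],
  [[0.004,0,0],0],
  [[0.003,0,0],0],
  [[0.002,0,0],0],
  [[0,0,0],0],
  [[0,0,0],0],
])

```text
t: 12.55
tcp_pos: [0.5031, -0.3157, 0.0194]
tool_rot: [0.704, -0.066, 0.704, 0.066]
force: [0.7, -0.7, -2.5]
opening: 0.0298
```

arm_command([
  [[0.001,0,0],0],
  [[0.001,0,0],0],
  [[0,0,0],0],
  [[0,0,0],0],
])

```text
t: 12.95
tcp_pos: [0.5033, -0.3159, 0.0178]
tool_rot: [0.704, -0.066, 0.704, 0.066]
force: [0.1, -0.2, -1.2]
opening: 0.0296
```

Partial contact: the force went from -3.4 to -1.2 N. I'll go down slightly more.

arm_command([
  [[0.001,0,0],0],
  [[0,0,0],0],
  [[0,0,0],0],
])

```text
t: 13.25
tcp_pos: [0.5033, -0.3159, 0.0177]
tool_rot: [0.704, -0.066, 0.704, 0.066]
force: [-2.5, 2.1, 5.2]
opening: 0.0298
```

```bash
python3 - <<'E'
from gm import *
s,R=show(); print(s['tcp_pos'])
q,d=eyes.get_image("side");cv2.imwrite("pics/a11s.png",cv2.resize(q[270:470,280:480],None,fx=3,fy=3))
E
```

```text
t 13.25 stand tcp [-0.074  -0.3419  0.0177] F(stand) [-1.9  2.7  5.2] open 0.0298
tool x,y,z axes: [[0.001, -0.0, -1.0], [-0.185, 0.983, -0.001], [0.983, 0.185, 0.001]]
yaw of tool y vs n deg 3.73
[ 0.50334162 -0.31590988  0.01773005]
```

View pics/a11s.png

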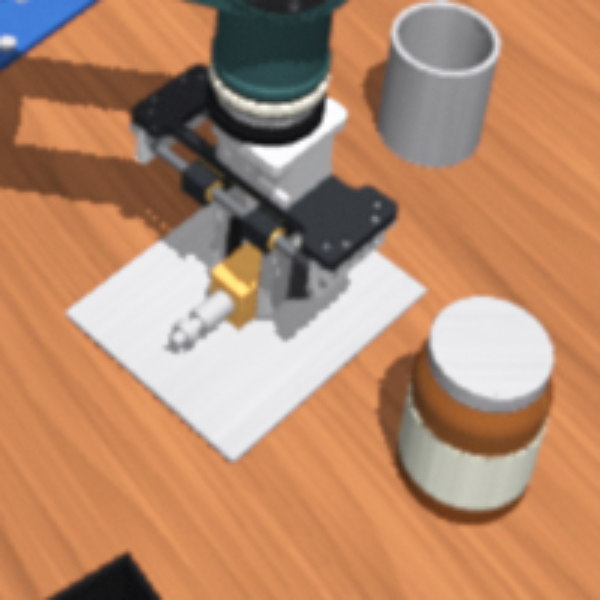

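The gauge now rests on the tray, pressed with +5 N. I'll open a little, wait, then rise straight up.

arm_command([
  [[0,0,0],0],
  [[0,0,0],0],
  [[0,0,0],0],
  [[0,0,0],0],
  [[0,0,0],0],
  [[0,0,0],0],
], grip=0.056)

```text
t: 13.9
tcp_pos: [0.5031, -0.3157, 0.0163]
tool_rot: [0.704, -0.066, 0.704, 0.066]
force: [-0.0, 0.3, 0.3]
opening: 0.056
```

arm_command([
  [[-0.005,0,0],0],
  [[-0.015,0,0],0],
  [[-0.03,0,0],0],
  [[-0.03,0,0],0],
  [[-0.03,0,0],0],
  [[-0.03,0,0],0],
  [[-0.03,0,0],0],
  [[0,0,0],0],
])

```text
t: 14.7
tcp_pos: [0.5055, -0.3175, 0.1941]
tool_rot: [0.707, -0.069, 0.701, 0.063]
force: [0.5, -0.1, 0.5]
opening: 0.0562
```

arm_command([
  [[-0.03,0,-0.03],0],
  [[0,0,-0.04],0],
  [[0,0,-0.04],0],
  [[0,0,-0.04],0],
  [[0,0,-0.03],0],
  [[0,0,0],0],
  [[0,0,0],0],
])

```text
t: 15.4
tcp_pos: [0.3506, -0.3263, 0.2162]
tool_rot: [0.699, -0.055, 0.712, 0.045]
force: [-0.2, -0.2, 0.4]
opening: 0.0559
```

```bash
python3 - <<'E'
from gm import *
show()
p,d=eyes.get_image("top");C=cloud("top",d)
cv2.imwrite("pics/a12t.png",p)
q,_=eyes.get_image("side");cv2.imwrite("pics/a12s.png",q)
hsv=cv2.cvtColor(p,cv2.COLOR_BGR2HSV);H,S,V=cv2.split(hsv)
W=np.zeros((480,640),bool);W[220:330,390:480]=1
for nm,K in(("brass",W&(H>14)&(H<28)&(S>120)&(C[...,2]>.03)),("high",W&(C[...,2]>.03))):
    q=C[K]
    if len(q): print(nm,len(q),q.mean(0).round(4),np.percentile(q[:,2],[5,50,95]).round(4),cv2.minAreaRect((q[:,:2]*1000).astype(np.float32)))
E
```

```text
t 15.4 stand tcp [-0.2246 -0.314   0.2162] F(stand) [-0.3 -0.1  0.4] open 0.0559
tool x,y,z axes: [[-0.017, -0.017, -1.0], [-0.141, 0.99, -0.014], [0.99, 0.141, -0.02]]
yaw of tool y vs n deg 6.29
brass 162 [ 0.4917 -0.3052  0.0884] [0.0372 0.0482 0.3112] ((397.4930419921875, -178.3341064453125), (142.793701171875, 358.45550537109375), 19.12361717224121)
high 1088 [ 0.4651 -0.2853  0.2107] [0.0355 0.051  0.5421] ((414.1480712890625, -199.09921264648438), (190.9350128173828, 382.2431640625), 28.66577911376953)
```

View pics/a12t.png

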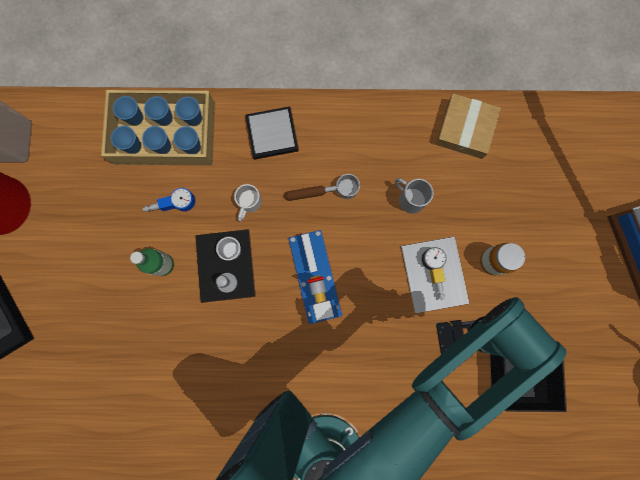

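View pics/a12s.png

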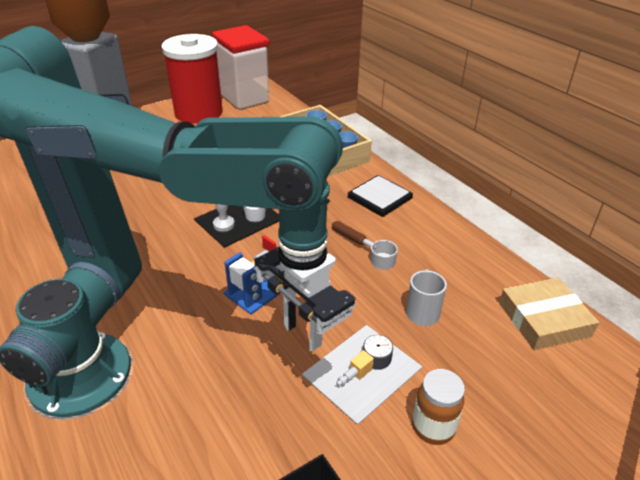

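Both views show the gauge flat and dial up on the tray, with the dial at (434,258) and the tip at (440,297) in the top view. Its upper surfaces are about 50 mm up, as expected. The sleeve is home, everything else sits where it was, and the gripper is clear.

```bash
python3 - <<'E'
from h import *
s=robot.read_state(); print(np.round(s['qvel'],3),s['t']); print(robot.sign_off())
E
```

```text
[ 0.004  0.008 -0.005 -0.003  0.001  0.002] 15.5
the job is handed in; nothing more can be done
None
```

The gauge is lying flat, dial up, on the steel tray, and I handed the job in at 15.5 s (limit 48 s). No verdict is reported.

- **Release:** I pushed the red plate back with shut fingers to about 9 N. The gauge popped out, and I let the sleeve snap forward.
- **Drawing out:** I gripped the brass block and drew the gauge along the coupling until its block was about 92 mm in front of the mouth. I then lifted it and set it down on the tray with about 5 N before letting go.

**Last checks:**
- The sleeve was back at its home position after it snapped forward and again after the draw, and the last top view shows no change.
- The gauge lies wholly on the tray, with its upper surfaces about 50 mm above the bench, as expected.
- The other things look unmoved in the pictures, and the arm was clear with no contact force.

Two checks were weaker. My last rectangle fit of the gauge took in parts of the arm, so I relied on the pictures and the median height instead. On the final retreat the tool tilted by about 1°, away from everything.

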